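Put the washed burner parts back on the tabletop gas cooker

ROBOT

A 6-joint arm with a two-finger parallel gripper is mounted at the origin on a cart in front of the work surface, level with it; the furniture and walls round the work are solid. World frame = base frame: x ahead of the robot, y to its left, z up, the work surface at z = 0. Lengths are in m, angles in degrees, forces in N, time in s.
With the tool pointing down it reaches from about 0.4 to 0.825 m from the base axis. Payload 7 kg.
Tool frame: the origin (TCP) lies on the centre line of the jaws, within the pads' length; the fingertips stand 14 mm ahead of it and the grasp point (between the pads) lies 5 mm behind it; z points along the fingers, y is the line along which they close (so a half turn about z gives the same grasp; the last joint's range is limited). The gripper opens to 88 mm and grips with 3 to 60 N. Pads are 19 mm wide; open, the fingers measure 130 mm over their backs; the gripper's body (78 mm by 193 mm) begins 47 mm behind the grasp point.
Start: joints at [82.053, 20.546, 0.682, 0, -70.136, -16.507], TCP at [0.279, 0.614, 0.241] pointing down, gripper open.
Joint ranges: [-176.03, 176.03], [-82.01, 121.73], [-58.28, 71.71], [-173.87, 95.51], [-174.79, -0.11], [-173.66, 173.66]. Speed limits (degrees/s): [136.94, 136.94, 172.46, 180, 180, 180].

INTERFACE

Orientations are given as [roll, pitch, yaw] about the fixed x, y, z axes, in that order (R = Rz(yaw) Ry(pitch) Rx(roll)).
In Python, from plant import r gives the robot as it stands.
- The arm moves only by the tool send_rows, never from a script. Its argument "steps" is a list of rows, each an object with "dp": the shift along the tool's x, y, z in mm, a list of three; "roll": the turn about the tool's z in rad; "jaw": the opening in per cent of the stroke, from 0 (shut) to 100 (fully open). In form: [{"dp": [tx, ty, tz], "roll": roll, "jaw": jaw}, ...]. A call has 1 to 5 rows; each row is the pose to reach, as a shift and turn from the pose commanded when the call began, along the tool's axes at that moment; what a row does not reach only later rows make up. A row lasts 1/8 s, in which the tool goes at most 62.5 mm and 10.7 degrees, less where a joint would pass 70% of its speed; a pose out of reach is approached as far as the arm can. A call with a gripper value outside its range is refused whole. The fingers move at their own pace and stop on an object; "newtons" is the grip in N (left out, the last holds). Time passes only in rows, so rows that repeat a pose let the fingers close. It gives the time, the measured TCP pose, the force, the opening and the grip force at its end, in the units of the state.
- r.get_state(): the state, without advancing time (a new reading comes with each control period).
- r.capture(name): name is "scene" or "top" or "wrist"; returns a dict with "image" (480x640x3 uint8, blue, green, red), "K" (3x3 intrinsics, pixels), "dist" ([k1, k2, p1, p2, k3] as OpenCV has them; the pictures are not rectified), "rvec" (rotation vector, rad) and "tvec" (3), from world to camera coordinates, as OpenCV has them. Camera axes: x right, y down, z forward; pixel columns grow to the right and rows downward; lengths in m; the calibration is good to about 2 mm. A picture is of the moment at which its call begins. There is no depth.
- r.close_job(): hands the job in; it is judged then, once.
The state is a dict: "time_s": time; "joints": joint angles; "qd": joint speeds; "joint_torque": joint torques, N m; "tcp_pos": TCP position; "eef_rot": TCP orientation; "contact_force": force on the tool from outside, world axes, zero at the start; "moment": the same for the moment, N m; "gripper_width": finger opening in m; "gripper_force": force on a finger pad.
Only numpy, scipy, OpenCV 4.12 (cv2) and the standard library are available. Lean on these libraries where they do the work, as an engineer would, in place of code of your own. Each camera call takes 0.05 s, during which the arm holds its last target. There are 200 camera calls.

TASK

The parts of the two-burner gas cooker have been washed and lie beside it: put each black burner cap on the burner of its size so that it sits flat with its boss in the bore, then stand each pan support over its own burner, large on large and small on small, with its ring flat inside the rim of the drip pan. Each cap must be on before its pan support.

Things in the scene. Friction and masses are not known exactly. Their poses are not given: they have to be found in the camera images.
- cap_large: The large burner cap: black enamel disc, 66 mm across, slightly domed, on an aluminium boss 37 mm across that tapers to 24 mm at its flat foot. Stands on the boss, 22 mm high: boss 0 to 12 mm, disc 12 to 22 mm, its upright edge (12 to 18 mm) to be gripped across the full width, fingertips just above the table. Origin: centre of the boss's foot; z up; yaw is meaningless.
- cap_small: The small burner cap: black enamel disc, 50 mm across, slightly domed, on an aluminium boss 23 mm across that tapers to 15 mm at its flat foot. Stands on the boss, 22 mm high: boss 0 to 12 mm, disc 12 to 22 mm, its upright edge (12 to 18 mm) to be gripped across the full width, fingertips just above the table. Origin: centre of the boss's foot; z up; yaw is meaningless.
- support_large: The large pan support, black iron, 320 g: ring 152 mm across, 8 mm thick; on it four legs with level arms pointing inward along its +x, +y, -x, -y axes. Arms 9 mm wide, at 46 to 56 mm height, from 76 to 22 mm off the centre, which is open. Grip across one arm, 40 mm off the centre, fingertips 6 mm below the arm. Stands on the 2 mm brown towel. Origin: centre of the ring's underside; z up.
- support_small: The small pan support, black iron, 240 g: ring 124 mm across, 8 mm thick; on it four legs with level arms pointing inward along its +x, +y, -x, -y axes. Arms 9 mm wide, at 46 to 56 mm height, from 62 to 18 mm off the centre, which is open. Grip across one arm, 40 mm off the centre, fingertips 6 mm below the arm. Stands on the 2 mm brown towel. Origin: centre of the ring's underside; z up.
- burner_large: The large burner on the cooker: round grey drip pan, floor 4 mm above the origin and 162 mm wide, flared rim 12 mm high and 174 mm wide; the support's ring stands on the floor. In the middle a bright crown 56 mm across, top at 25 mm, with an open bore 46 mm across for the cap's boss; the disc rests on the crown (cap origin at 13 mm). Fixed. Origin: centre of its underside; z up.
- burner_small: The small burner on the cooker: round grey drip pan, floor 4 mm above the origin and 134 mm wide, flared rim 12 mm high and 146 mm wide; the support's ring stands on the floor. In the middle a bright crown 42 mm across, top at 25 mm, with an open bore 32 mm across for the cap's boss; the disc rests on the crown (cap origin at 13 mm). Fixed. Origin: centre of its underside; z up.
- cooker: The low steel tabletop cooker, 210 mm deep, 380 mm long and 58 mm high, standing fixed on the worktop; the two burners sit on its flat deck side by side, 195 mm apart, the large one on either side. Origin: centre of its underside; x points to its back, the two black knobs are on its -x face, y along its length, z up.
Mind the look-alikes: they are no part of the job. What is shaped like the cap_large but blue or pink is not meant.

How it is judged (in metres and radians):
At the end, for the whole second after the job is handed in: Each cap lies flat on the burner of its size, boss in the bore (within 8 mm of centre, 3.5 mm of its seat, 0.08 rad); each pan support stands in the drip pan of its size, ring on the floor (within 10 mm of centre, 3.5 mm of its seat, 0.06 rad); all at rest (horizontal distance between cap_large and burner_large below 0.008 m and z of cap_large in the frame of burner_large below 0.0165 m and angle between each of cap_large, cap_small's own z axis and vertical below 0.08 rad and horizontal distance between support_large and burner_large below 0.01 m and z of support_large in the frame of burner_large below 0.0075 m and angle between each of support_large, support_small's own z axis and vertical below 0.06 rad and linear speed of each of cap_large, support_large, cap_small, support_small below 0.02 m/s and horizontal distance between cap_small and burner_small below 0.008 m and z of cap_small in the frame of burner_small below 0.0165 m and horizontal distance between support_small and burner_small below 0.01 m and z of support_small in the frame of burner_small below 0.0075 m); the robot touches nothing.
It fails at once if the large pan support is set down on the large burner before the large cap is on it (horizontal distance between support_large and burner_large below 0.03 m and z of support_large in the frame of burner_large below 0.015 m and (horizontal distance between cap_large and burner_large above 0.015 m or z of cap_large in the frame of burner_large above 0.03 m)).
It fails at once if the small pan support is set down on the small burner before the small cap is on it (horizontal distance between support_small and burner_small below 0.03 m and z of support_small in the frame of burner_small below 0.015 m and (horizontal distance between cap_small and burner_small above 0.015 m or z of cap_small in the frame of burner_small above 0.03 m)).
It also fails if it takes over 109 s, if anything falls off the work surface, if the arm or the gripper's body presses on something with over 40 N, if the wrist force passes 120 N, or if a joint passes its speed limit or range.

## Working session

There is one attempt and no reset: what is moved stays moved. The work goes in short steps, Python scripts to look and compute and a tool call to move; the robot and the scene stay as the last step left them, time stands still between calls to the robot, and variables do not carry over. Pictures are saved under pics/ and viewed, at most 14 in all, crops included, and the job is handed in when it is done.

Besides the shell and the picture viewer there is one more tool, called after "Request:" as name([rows], argument=value, ...), one row to a line, values as JSON. send_rows: Moves the arm, as the interface text tells. Its arguments: {"type":"object","properties":{"steps":{"type":"array","items":{"type":"object","properties":{"dp":{"type":"array","items":{"type":"number"}},"roll":{"type":"number"},"jaw":{"type":"number"}}}},"newtons":{"type":"number"}},"required":["steps"]}

```bash
ls; mkdir -p pics; python3 - <<'E'
from plant import r
import cv2
for n in("scene","top"):
    c=r.capture(n);cv2.imwrite(f"pics/{n}0.png",c["image"])
    import numpy as np
    R=cv2.Rodrigues(np.array(c["rvec"]))[0];print(n,-R.T@np.array(c["tvec"]).ravel(),R[2],np.array(c["K"]).tolist(),c["dist"])
print(r.get_state())
E
```

```text
pics
scene [0.14797403 0.61797845 1.19623585] [ 0.24594522 -0.46278145 -0.85167146] [[533.7102484007825, 0.0, 318.4949784668394], [0.0, 533.7102484007825, 238.77734391066969], [0.0, 0.0, 1.0]] [-0.08204598  0.          0.          0.          0.        ]
top [0.26406473 0.01767245 1.22503749] [ 0.16513883 -0.00693662 -0.98624594] [[484.0335091256372, 0.0, 310.50753085969893], [0.0, 484.0335091256372, 235.03417145234695], [0.0, 0.0, 1.0]] [-0.07098928  0.          0.          0.          0.        ]
{'time_s': 0.1, 'joints': array([ 8.20537150e+01,  2.05850200e+01,  6.39906441e-01, -1.60051268e-02,
       -7.01353907e+01, -1.65070978e+01]), 'qd': array([-0.11038741, -0.18704844,  0.17581872,  0.13285213, -0.01696538,
        0.07219718]), 'joint_torque': array([-1.38142637e-03, -5.84163308e+01,  2.93750918e+01,  7.01547951e+00,
        1.01764739e-02, -4.57030808e-05]), 'tcp_pos': array([0.27927808, 0.61407166, 0.2397546 ]), 'eef_rot': array([ 1.79918538e+02, -8.44915484e-03, -2.44588259e+01]), 'contact_force': array([0.33274503, 0.40337482, 0.06439434]), 'moment': array([ 0.0749396 ,  0.03484477, -0.00791273]), 'gripper_force': 0.0, 'gripper_width': 0.08746445045789972}
```

View pics/top0.png

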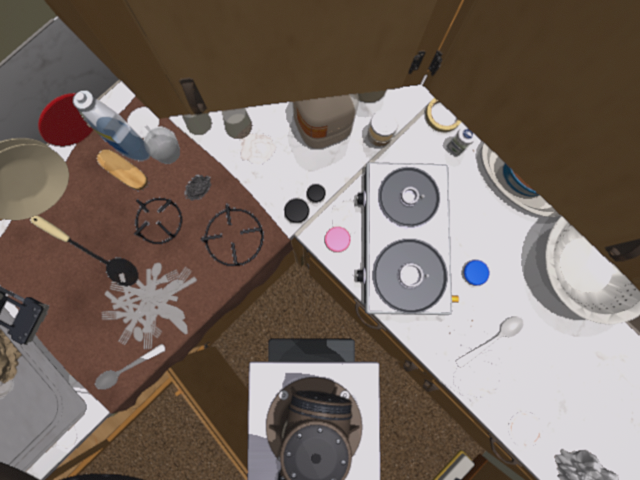

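View pics/scene0.png

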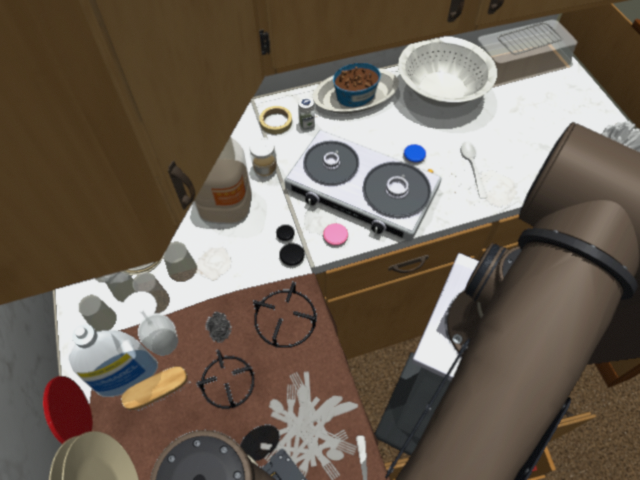

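The top view shows the large cap at (297,210) and the small cap at (316,193). The small support is at (158,220) and the large one at (233,236). The small burner is at (409,196) and the large one at (411,275). The scene view agrees: caps at (291,254) and (286,232), supports at (285,316) and (227,380).

```bash
cat > h.py <<'E'
from plant import r
import cv2,numpy as np
def ray(c,uv):
    K,d=np.array(c["K"]),np.array(c["dist"])
    R=cv2.Rodrigues(np.array(c["rvec"]))[0];o=-R.T@np.array(c["tvec"]).ravel()
    n=cv2.undistortPoints(np.float64(uv).reshape(-1,1,2),K,d).reshape(-1,2)
    return o,np.c_[n,np.ones(len(n))]@R
def onz(c,uv,z):
    o,d=ray(c,uv);return (o+d*((z-o[2])/d[:,2])[:,None])[:,:2]
def proj(c,P):
    return cv2.projectPoints(np.float64(P).reshape(-1,1,3),np.array(c["rvec"]),np.array(c["tvec"]),np.array(c["K"]),np.array(c["dist"]))[0].reshape(-1,2)
def blobs(mask,amin=30):
    cs,_=cv2.findContours(mask.astype(np.uint8),cv2.RETR_LIST,cv2.CHAIN_APPROX_NONE)
    return [k.reshape(-1,2) for k in cs if cv2.contourArea(k)>amin and len(k)>8]
def circ(p):
    A=np.c_[2*p,np.ones(len(p))];s=np.linalg.lstsq(A,(p**2).sum(1),rcond=None)[0]
    return s[:2],np.sqrt(s[2]+s[0]**2+s[1]**2)
E
python3 - <<'E'
from h import *
for n,rois in(("top",dict(caps=(270,170,340,235),burn=(365,160,455,320),sup=(125,185,275,275))),("scene",dict(caps=(265,215,315,275),burn=(290,125,440,230),sup=(190,280,325,415)))):
    c=r.capture(n);g=c["image"].astype(int).max(2);mn=c["image"].astype(int).min(2)
    for k,(x0,y0,x1,y1) in rois.items():
        sub=g[y0:y1,x0:x1]
        if k=="caps": ms=[(sub<70,.015)]
        elif k=="burn": ms=[(sub<125,.07),(mn[y0:y1,x0:x1]>150,.083)]
        else: ms=[(sub<50,.006)]
        for m,z in ms:
            for b in blobs(m,40):
                p=onz(c,b+[x0,y0],z);ce,ra=circ(p);e=np.std(np.linalg.norm(p-ce,axis=1))
                if ra<.12: print(n,k,z,(b+[x0,y0]).mean(0).round(),ce.round(4),"R%.4f sd%.4f"%(ra,e))
c=r.capture("top")["image"]
cv2.imwrite("pics/c1.png",cv2.resize(c[150:330,125:325],None,fx=3,fy=3,interpolation=2))
E
```

```text
top caps 0.015 [296. 210.] [0.5305 0.0461] R0.0296 sd0.0009
top caps 0.015 [316. 193.] [ 0.5765 -0.0031] R0.0220 sd0.0008
top burn 0.07 [367. 302.] [ 0.3032 -0.159 ] R0.0463 sd0.0067
top burn 0.07 [409. 276.] [ 0.3603 -0.2281] R0.0815 sd0.0007
top burn 0.07 [410. 276.] [ 0.3611 -0.2286] R0.0877 sd0.0008
top burn 0.07 [405. 202.] [ 0.5377 -0.2233] R0.0455 sd0.0188
top burn 0.07 [408. 197.] [ 0.5555 -0.2318] R0.0737 sd0.0009
top burn 0.083 [418. 275.] [ 0.3606 -0.2409] R0.0133 sd0.0040
top burn 0.083 [412. 275.] [ 0.3613 -0.2303] R0.0275 sd0.0007
top burn 0.083 [408. 280.] [ 0.3584 -0.2254] R0.0912 sd0.0022
top burn 0.083 [413. 193.] [ 0.5585 -0.2369] R0.0127 sd0.0040
top burn 0.083 [410. 195.] [ 0.5566 -0.233 ] R0.0200 sd0.0007
top burn 0.083 [408. 197.] [ 0.5525 -0.2289] R0.0767 sd0.0010
top sup 0.006 [129. 269.] [0.3812 0.4676] R0.0173 sd0.0040
top sup 0.006 [144. 233.] [0.4869 0.416 ] R0.0390 sd0.0070
scene caps 0.015 [292. 254.] [0.5295 0.0488] R0.0308 sd0.0011
scene caps 0.015 [285. 233.] [ 5.759e-01 -2.000e-04] R0.0221 sd0.0009
scene burn 0.07 [342. 210.] [ 0.4621 -0.1507] R0.10
[... 318 characters left out ...]
sd0.0037
scene burn 0.083 [322. 219.] [ 0.4888 -0.0573] R0.0713 sd0.0275
scene burn 0.083 [433. 211.] [ 0.259  -0.1934] R0.0501 sd0.0197
scene burn 0.083 [398. 182.] [ 0.3628 -0.2338] R0.0182 sd0.0063
scene burn 0.083 [397. 184.] [ 0.3617 -0.2281] R0.0270 sd0.0009
scene burn 0.083 [331. 157.] [ 0.5574 -0.235 ] R0.0139 sd0.0036
scene burn 0.083 [331. 158.] [ 0.5562 -0.2312] R0.0199 sd0.0010
scene burn 0.083 [331. 163.] [ 0.5501 -0.2172] R0.0785 sd0.0017
scene sup 0.006 [217. 395.] [0.5042 0.4048] R0.0559 sd0.0032
scene sup 0.006 [236. 363.] [0.5061 0.3872] R0.0456 sd0.0062
scene sup 0.006 [266. 326.] [0.4711 0.2194] R0.0597 sd0.0072
scene sup 0.006 [303. 312.] [0.455  0.1971] R0.0598 sd0.0151
```

View pics/c1.png

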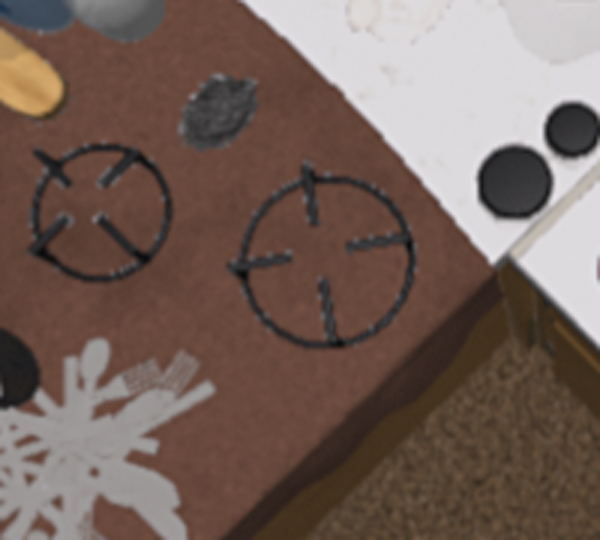

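Both views agree to about 2 mm. Burners: large (0.361,-0.230), small (0.5565,-0.232). Caps: large (0.530,0.047), small (0.576,-0.002). In the crop, the large support's centre is near (325,257) and the small one's near (100,207). First I'll move above the caps.

```bash
cat >> h.py <<'E'
def rel(t,yaw,s=None):
    s=s or r.get_state();y0=np.radians(s["eef_rot"][2]);d=np.array(t)-s["tcp_pos"]
    x=np.array([np.cos(y0),np.sin(y0),0]);y=np.array([np.sin(y0),-np.cos(y0),0])
    da=(yaw-s["eef_rot"][2]+180)%360-180
    v=np.array([x@d,y@d,-d[2]])*1000
    print("dp",v.round(1),"roll %.3f"%-np.radians(da),"rows>=",np.linalg.norm(v)/62.5,abs(da)/10.7,"t",s["time_s"],"j",s["joints"].round())
E
python3 -c "
from h import *
rel([.53,.03,.2],-47)"
```

```text
dp [470.  428.1  40.1] roll 0.394 rows>= 10.192232939462864 2.1071761001870883 t 0.25 j [ 82.  21.   1.  -0. -70. -17.]
```

Request:
send_rows([
  {"dp": [50,45,0],"roll": 0,"jaw": 100},
  {"dp": [97,88,5],"roll": 0,"jaw": 100},
  {"dp": [144,131,10],"roll": 0,"jaw": 100},
  {"dp": [190,173,15],"roll": 0,"jaw": 100},
  {"dp": [235,214,20],"roll": 0,"jaw": 100},
])

```text
time_s: 0.88
tcp_pos: [0.4028, 0.3261, 0.2211]
eef_rot: [-180.0, -0.0, -24.4]
contact_force: [1.1, 0.1, -0.0]
gripper_width: 0.0872
gripper_force: 0.0
```

Request:
send_rows([
  {"dp": [47,43,4],"roll": 0.08,"jaw": 100},
  {"dp": [94,86,8],"roll": 0.16,"jaw": 100},
  {"dp": [141,129,12],"roll": 0.24,"jaw": 100},
  {"dp": [188,172,16],"roll": 0.32,"jaw": 100},
  {"dp": [235,214,20],"roll": 0.394,"jaw": 100},
])

```text
time_s: 1.5
tcp_pos: [0.5259, 0.0394, 0.2017]
eef_rot: [-179.9, -0.0, -47.2]
contact_force: [1.8, 1.0, 0.8]
gripper_width: 0.0877
gripper_force: 0.0
```

```bash
python3 - <<'E'
from h import *
c=r.capture("wrist");cv2.imwrite("pics/w1.png",c["image"]);o,_=ray(c,[[320,240]]);print(o,proj(c,[[.53,.047,.015],[.576,-.002,.015]]));rel([.53,.047,.1],-47);print(r.get_state())
E
```

```text
[ 0.56980909 -0.00919799  0.34568897] [[309.53846164 220.80334597]
 [308.47626254 136.22676292]]
dp [ -7.7 -10.9 100.8] roll -0.010 rows>= 1.6266494750002016 0.05092690000698351 t 1.55 j [ 25.   9. -21.   0. -60.  17.]
{'time_s': 1.55, 'joints': array([ 25.03281699,   8.54150924, -21.07940392,   0.08325868,
       -60.4537418 ,  17.38112305]), 'qd': array([ 5.72896977, -1.12025314, -2.05219329, -0.99138865, -0.63613156,
       -4.39353817]), 'joint_torque': array([ 1.05341658e+00, -4.58502746e+01,  2.56231123e+01,  5.24238467e+00,
        2.61991611e-02, -3.22832018e-01]), 'tcp_pos': array([0.52716473, 0.03399649, 0.20079069]), 'eef_rot': array([ 1.79907108e+02, -4.67639489e-02, -4.75449178e+01]), 'contact_force': array([ 3.04816297, -2.91316905,  1.11772888]), 'moment': array([-0.4977745 , -0.57623483,  0.04308184]), 'gripper_force': 0.0, 'gripper_width': 0.08743716529860145}
```

View pics/w1.png

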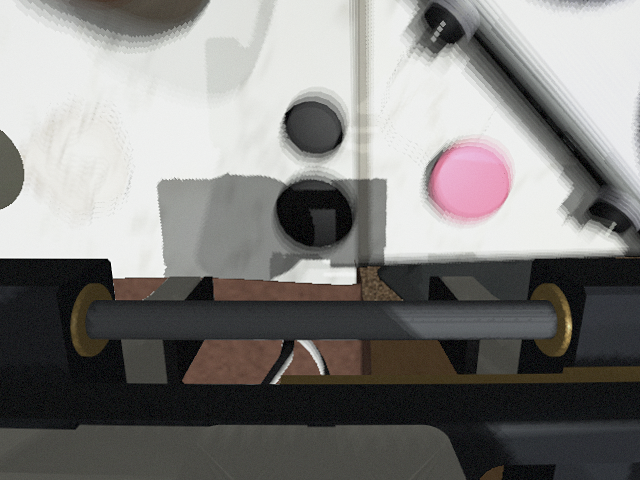

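The wrist view has motion blur. It shows the small cap at (314,128), the large cap at (315,213) and the pink look-alike at (470,180). I'll let it settle and measure.

```bash
python3 - <<'E'
from h import *
for i in range(5): c=r.capture("wrist")
s=r.get_state();print(s["tcp_pos"],s["qd"].round(1),s["eef_rot"],s["gripper_width"])
g=c["image"].max(2)
for nm,(x0,y0,x1,y1),z,th in (("small",(265,85,345,170),.018,90),("large",(265,165,365,257),.018,90)):
    for b in blobs(g[y0:y1,x0:x1]<th,800):
        b=b+[x0,y0];(cx,cy),ax,an=cv2.fitEllipse(cv2.convexHull(b.astype(np.int32)))
        ce,ra=circ(onz(c,cv2.convexHull(b.astype(np.int32)).reshape(-1,2),z));print(nm,cx,cy,ax,ce,ra,onz(c,[[cx,cy]],z))
rel([.53,.047,.1],-47)
E
```

```text
[0.52513468 0.04175597 0.20145972] [ 1.3 -0.2  0.   0.1 -0.   0.1] [-1.79992772e+02  6.42883719e-03 -4.70017207e+01] 0.08758413444539459
small 310.40887451171875 131.93507385253906 (63.574954986572266, 65.20391082763672) [ 0.57592231 -0.00362712] 0.02441088787352965 [[ 0.57620118 -0.00391916]]
large 327.0111999511719 216.65341186523438 (87.5333023071289, 113.34220123291016) [0.52180671 0.03891673] 0.040119517742104024 [[0.52152256 0.03580021]]
dp [ -0.5  -7.1 101.5] roll -0.000 rows>= 1.627385326326677 0.00016081379368999954 t 1.8 j [ 26.   8. -21.  -0. -60.  17.]
```

```bash
python3 - <<'E'
from h import *
c=r.capture("wrist")
g=c["image"].max(2);x0,y0,x1,y1=265,165,365,257
for th in (40,50,60,70):
    for b in blobs(cv2.morphologyEx((g[y0:y1,x0:x1]<th).astype(np.uint8),2,np.ones((7,7))),800):
        h=cv2.convexHull((b+[x0,y0]).astype(np.int32)).reshape(-1,2)
        ce,ra=circ(onz(c,h,.018));print(th,h.mean(0),ce,ra)
cv2.imwrite("pics/w2.png",cv2.resize(c["image"][100:265,240:400],None,fx=3,fy=3))
E
```

```text
40 [311.92857143 220.46428571] [0.52933872 0.04550641] 0.03211656537590608
50 [311.1875 224.875 ] [0.52939275 0.04533653] 0.03227436677224189
60 [313.         223.27586207] [0.5293894  0.04537305] 0.03238361988465835
70 [311.65714286 219.45714286] [0.52938248 0.04540906] 0.03252524036013143
```

View pics/w2.png

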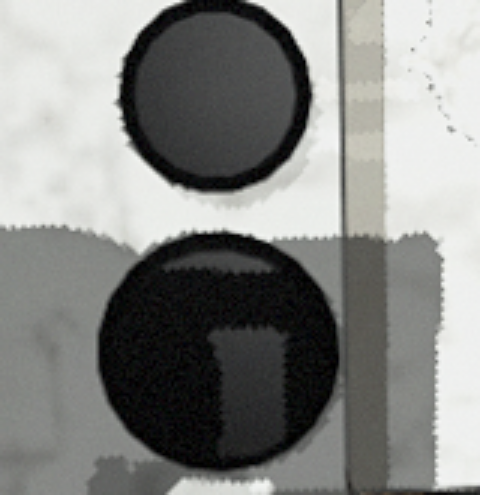

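In the crop both caps are clear of each other. A tan joint strip lies just right of the large cap, so I'll keep the fingertips about 8 mm up.

```bash
python3 -c "
from h import *
rel([.5294,.0455,.022],-47)"
```

```text
dp [  0.6  -5.4 179.6] roll 0.001 rows>= 2.874663577728179 0.005252730888746258 t 1.85 j [ 26.   8. -21.  -0. -60.  17.]
```

Request:
send_rows([
  {"dp": [0.6,-5.4,45],"jaw": 100,"roll": 0},
  {"dp": [0.6,-5.4,95],"jaw": 100,"roll": 0},
  {"dp": [0.6,-5.4,140],"jaw": 100,"roll": 0},
  {"dp": [0.6,-5.4,170],"jaw": 100,"roll": 0},
  {"dp": [0.6,-5.4,180],"jaw": 100,"roll": 0},
])

```text
time_s: 2.48
tcp_pos: [0.5285, 0.0456, 0.02]
eef_rot: [179.9, 0.0, -46.9]
contact_force: [-0.0, 0.2, 0.5]
gripper_width: 0.0878
gripper_force: 0.0
```

Request:
send_rows([
  {"dp": [0,0,0],"jaw": 100,"roll": 0},
  {"dp": [0,0,0],"jaw": 60,"roll": 0},
  {"dp": [0,0,0],"jaw": 60,"roll": 0},
  {"dp": [0,0,0],"jaw": 60,"roll": 0},
  {"dp": [0,0,0],"jaw": 60,"roll": 0},
], newtons=25)

```text
time_s: 3.1
tcp_pos: [0.5303, 0.0448, 0.0224]
eef_rot: [-179.9, -0.0, -47.0]
contact_force: [-1.3, 1.4, 7.2]
gripper_width: 0.0643
gripper_force: 25.0
```

```bash
python3 -c "
from h import *
c=r.capture('wrist');cv2.imwrite('pics/w3.png',c['image'])
rel([.5294,.0455,.14],-47)"
```

```text
dp [  -1.1    0.2 -117.7] roll -0.000 rows>= 1.8826549959065852 0.0018530040950756482 t 3.15 j [ 26.  21. -32.   0. -36.  17.]
```

View pics/w3.png

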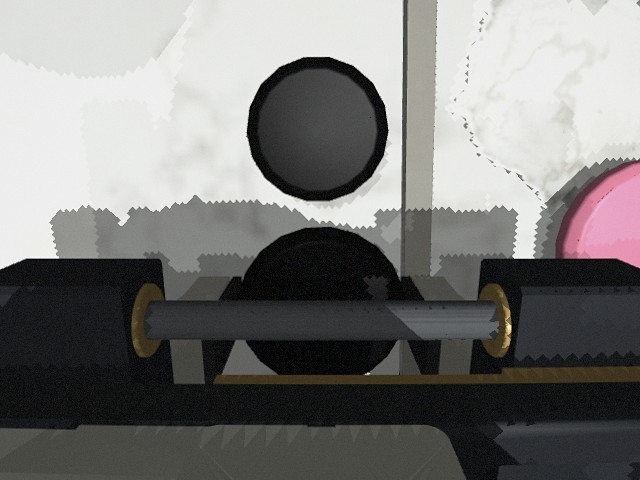

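The wrist view shows the large cap held between the pads, with its outline from row 227 to about 377 at columns 240–405. The small cap is at (318,129).

```bash
python3 -c "
from h import *
c=r.capture('wrist');g=c['image'].max(2)
m=(g<60)
h=cv2.convexHull((max(blobs(m[30:215,230:395],800),key=len)+[230,30]).astype(np.int32)).reshape(-1,2);print('small',circ(onz(c,h,.018)))
p=[]
for u in range(262,385,4):
    col=np.where(g[205:262,u]<25)[0]
    if len(col): p.append([u,205+col[0]])
P=onz(c,p,.018);print('large',circ(P),p[::5])
R=.033;from scipy.optimize import least_squares as ls
print(ls(lambda x:np.linalg.norm(P-x,axis=1)-R,P.mean(0)).x, r.get_state()['tcp_pos'])
"
```

```text
small (array([ 0.5752615 , -0.00774394]), np.float64(0.018283384500233712))
large (array([0.53062523, 0.04283186]), np.float64(0.030829777232803272)) [[262, np.int64(251)], [282, np.int64(236)], [302, np.int64(229)], [322, np.int64(228)], [342, np.int64(230)], [362, np.int64(238)], [382, np.int64(254)]]
[0.52902446 0.04459296] [0.53031607 0.04479403 0.02234472]
```

Request:
send_rows([
  {"dp": [0,0,-30],"jaw": 60,"roll": 0},
  {"dp": [0,0,-80],"jaw": 60,"roll": 0},
  {"dp": [0,0,-118],"jaw": 60,"roll": 0},
  {"dp": [0,0,-118],"jaw": 60,"roll": 0},
])

```text
time_s: 3.7
tcp_pos: [0.5314, 0.0451, 0.1427]
eef_rot: [-179.7, -0.1, -47.0]
contact_force: [-0.3, 1.0, -1.3]
gripper_width: 0.0641
gripper_force: 25.0
```

```bash
python3 -c "
from h import *
rel([.361,-.2295,.13],-47)"
```

```text
dp [ 84.8 311.9  12.7] roll -0.000 rows>= 5.17460995071587 0.002163978687743485 t 3.7 j [ 26.  12. -25.   0. -52.  17.]
```

Request:
send_rows([
  {"dp": [15,55,2],"jaw": 60,"roll": 0},
  {"dp": [32,115,4],"jaw": 60,"roll": 0},
  {"dp": [48,175,6],"jaw": 60,"roll": 0},
  {"dp": [64,235,8],"jaw": 60,"roll": 0},
  {"dp": [76,280,10],"jaw": 60,"roll": 0},
])

```text
time_s: 4.32
tcp_pos: [0.3741, -0.2033, 0.1285]
eef_rot: [180.0, 0.1, -47.1]
contact_force: [0.7, -0.6, -0.7]
gripper_width: 0.0644
gripper_force: 25.0
```

Request:
send_rows([
  {"dp": [6,22,0],"jaw": 60,"roll": 0},
  {"dp": [8.8,31.9,0],"jaw": 60,"roll": 0},
  {"dp": [8.8,31.9,0],"jaw": 60,"roll": 0},
  {"dp": [8.8,31.9,0],"jaw": 60,"roll": 0},
])

```text
time_s: 4.82
tcp_pos: [0.3596, -0.2296, 0.1293]
eef_rot: [180.0, 0.0, -47.0]
contact_force: [0.0, 0.5, -1.6]
gripper_width: 0.0643
gripper_force: 25.0
```

```bash
python3 -c "
from h import *
rel([.3615,-.2295,.095],-47)"
```

```text
dp [ 1.2 -1.4 34.3] roll 0.000 rows>= 0.5489808441770033 0.00010209772004264634 t 4.825 j [ -6.   3. -38.  -0. -49.  49.]
```

Request:
send_rows([
  {"dp": [1,-1,15],"jaw": 60,"roll": 0},
  {"dp": [1,-1,28],"jaw": 60,"roll": 0},
  {"dp": [1,-1,33],"jaw": 60,"roll": 0},
  {"dp": [1,-1,35.5],"jaw": 60,"roll": 0},
  {"dp": [1,-1,36],"jaw": 60,"roll": 0},
])

```text
time_s: 5.45
tcp_pos: [0.3608, -0.2301, 0.0935]
eef_rot: [-180.0, -0.0, -47.0]
contact_force: [-0.4, -0.3, -1.2]
gripper_width: 0.0646
gripper_force: 25.0
```

Request:
send_rows([
  {"dp": [0,0,0.5],"jaw": 60,"roll": 0},
  {"dp": [0,0,0.5],"jaw": 60,"roll": 0},
])

```text
time_s: 5.7
tcp_pos: [0.3609, -0.2302, 0.0933]
eef_rot: [-180.0, -0.0, -47.0]
contact_force: [-0.7, 0.6, 3.0]
gripper_width: 0.0646
gripper_force: 25.0
```

Contact at exactly the seat height. Release and rise.

Request:
send_rows([
  {"dp": [0,0,0],"jaw": 100,"roll": 0},
  {"dp": [0,0,0],"jaw": 100,"roll": 0},
  {"dp": [0,0,0],"jaw": 100,"roll": 0},
  {"dp": [0,0,-30],"jaw": 100,"roll": 0},
  {"dp": [0,0,-60],"jaw": 100,"roll": 0},
])

```text
time_s: 6.32
tcp_pos: [0.3603, -0.2301, 0.1534]
eef_rot: [180.0, 0.1, -47.0]
contact_force: [0.6, 0.5, 0.5]
gripper_width: 0.088
gripper_force: 0.0
```

```bash
python3 -c "
from h import *
for n,z in(('scene',.087),('top',.087)):
    c=r.capture(n);cv2.imwrite('pics/%s1.png'%n,c['image']);print(proj(c,[[.361,-.2295,z]]))
rel([.5755,-.0035,.12],-47)"
```

```text
[[397.75162701 183.16878676]]
[[411.52710624 274.60246853]]
dp [ -20.9 -310.6   35.8] roll 0.000 rows>= 5.013895255990278 0.0006065867262881613 t 6.425 j [ -6.   1. -36.   0. -52.  49.]
```

Request:
send_rows([
  {"dp": [-3,-50,0],"jaw": 100,"roll": 0},
  {"dp": [-7,-110,0],"jaw": 85,"roll": 0},
  {"dp": [-11,-170,10],"jaw": 85,"roll": 0},
  {"dp": [-15,-230,20],"jaw": 85,"roll": 0},
  {"dp": [-20,-285,36],"jaw": 85,"roll": 0},
])

```text
time_s: 7.05
tcp_pos: [0.557, -0.0194, 0.1164]
eef_rot: [-180.0, -0.0, -47.0]
contact_force: [-0.4, -0.1, 0.4]
gripper_width: 0.0748
gripper_force: 0.0
```

Request:
send_rows([
  {"dp": [-1,-25,0],"jaw": 85,"roll": 0},
  {"dp": [-1,-25.5,0],"jaw": 85,"roll": 0},
  {"dp": [-1,-25.5,0],"jaw": 85,"roll": 0},
  {"dp": [-1,-25.5,0],"jaw": 85,"roll": 0},
])

```text
time_s: 7.55
tcp_pos: [0.5729, -0.0038, 0.117]
eef_rot: [180.0, 0.0, -47.1]
contact_force: [0.4, -0.5, 0.9]
gripper_width: 0.0745
gripper_force: 0.0
```

```bash
python3 -c "
from h import *
c=r.capture('wrist');g=c['image'].max(2)
print(proj(c,[[.5755,-.0035,.018]]))
for b in blobs((g<60)[:255],800): 
    h=cv2.convexHull(b.astype(np.int32)).reshape(-1,2);print(h.mean(0),circ(onz(c,h,.018)))
c=r.capture('top');g=c['image'].max(2)
x0,y0=385,245
for m,z in((g[y0:305,x0:440]<45,.087),):
  for b in blobs(m,60):print('cap@burner',(b+[x0,y0]).mean(0),circ(onz(c,b+[x0,y0],z)))
rel([.5755,-.0035,.022],-47)"
```

```text
[[315.55643918 243.04021256]]
[319.33333333 226.33333333] (array([ 0.57654682, -0.00446725]), np.float64(0.02449207202354889))
[577.         192.46153846] (array([ 0.48052326, -0.15286301]), np.float64(0.05117414185271557))
[486.57692308 125.38461538] (array([ 0.55261093, -0.12158274]), np.float64(0.017044324195720002))
[443.23076923  40.61538462] (array([ 0.5945756 , -0.14718836]), np.float64(0.03160337452687782))
dp [ 1.4 -1.9 95.3] roll -0.001 rows>= 1.5249741547883802 0.007094218964187106 t 7.65 j [ 19.  17. -22.  -0. -51.  24.]
```

Request:
send_rows([
  {"dp": [2.8,-1.9,45],"jaw": 85,"roll": 0},
  {"dp": [2.8,-1.9,80],"jaw": 85,"roll": 0},
  {"dp": [2.8,-1.9,95],"jaw": 85,"roll": 0},
  {"dp": [2.8,-1.9,95],"jaw": 85,"roll": 0},
])

```text
time_s: 8.15
tcp_pos: [0.5765, -0.0043, 0.0216]
eef_rot: [179.9, 0.0, -47.0]
contact_force: [0.3, 0.1, 0.1]
gripper_width: 0.0744
gripper_force: 0.0
```

Request:
send_rows([
  {"dp": [0,0,0],"jaw": 45,"roll": 0},
  {"dp": [0,0,0],"jaw": 45,"roll": 0},
  {"dp": [0,0,0],"jaw": 45,"roll": 0},
  {"dp": [0,0,0],"jaw": 45,"roll": 0},
  {"dp": [0,0,0],"jaw": 45,"roll": 0},
])

```text
time_s: 8.78
tcp_pos: [0.5774, -0.0037, 0.0228]
eef_rot: [-179.9, -0.0, -47.0]
contact_force: [-0.8, 0.9, 6.9]
gripper_width: 0.0478
gripper_force: 25.0
```

```bash
python3 -c "
from h import *
c=r.capture('wrist');g=c['image'].max(2);cv2.imwrite('pics/w4.png',c['image'])
p=[]
for u in range(285,360,3):
    col=np.where(g[215:262,u]<40)[0]
    if len(col): p.append([u,215+col[0]])
P=onz(c,p,.018)
from scipy.optimize import least_squares as ls
print(p[::5],ls(lambda x:np.linalg.norm(P-x,axis=1)-.025,P.mean(0)-[.01,-.01]).x, r.get_state()['tcp_pos'])
"
```

```text
[[285, np.int64(257)], [300, np.int64(250)], [315, np.int64(247)], [330, np.int64(247)], [345, np.int64(251)]] [ 0.57661819 -0.00446016] [ 0.57738111 -0.00371484  0.02275438]
```

Request:
send_rows([
  {"dp": [0,0,-30],"jaw": 45,"roll": 0},
  {"dp": [0,0,-80],"jaw": 45,"roll": 0},
  {"dp": [0,0,-112],"jaw": 45,"roll": 0},
  {"dp": [0,0,-112],"jaw": 45,"roll": 0},
])

```text
time_s: 9.32
tcp_pos: [0.5784, -0.0035, 0.1369]
eef_rot: [-179.7, -0.1, -47.0]
contact_force: [0.2, -0.1, -0.9]
gripper_width: 0.0484
gripper_force: 25.0
```

```bash
python3 -c "
from h import *
rel([.5565,-.2315,.13],-47)"
```

```text
dp [151.9 171.5   6.9] roll -0.000 rows>= 3.667090948494526 0.0010332875979069261 t 9.325 j [ 19.  16. -20.   0. -53.  24.]
```

Request:
send_rows([
  {"dp": [35,40,0],"jaw": 45,"roll": 0},
  {"dp": [76,86,3],"jaw": 45,"roll": 0},
  {"dp": [115,130,5],"jaw": 45,"roll": 0},
  {"dp": [145,164,7],"jaw": 45,"roll": 0},
  {"dp": [152,171.5,7],"jaw": 45,"roll": 0},
])

```text
time_s: 9.95
tcp_pos: [0.5534, -0.2343, 0.1253]
eef_rot: [179.9, 0.1, -47.2]
contact_force: [-0.3, 0.7, -0.7]
gripper_width: 0.0481
gripper_force: 25.0
```

Request:
send_rows([
  {"dp": [0,0,0],"jaw": 45,"roll": 0},
  {"dp": [0,0,0],"jaw": 45,"roll": 0},
])

```text
time_s: 10.2
tcp_pos: [0.555, -0.231, 0.1266]
eef_rot: [180.0, 0.0, -47.0]
contact_force: [0.7, -0.2, -1.3]
gripper_width: 0.0482
gripper_force: 25.0
```

```bash
python3 -c "
from h import *
rel([.557,-.231,.0938],-47)
c=r.capture('wrist');cv2.imwrite('pics/w5.png',c['image'])
c=r.capture('top');g=c['image'].max(2)
x0,y0=385,245
for b in blobs(g[y0:305,x0:440]<55,60):print('cap@burner',(b+[x0,y0]).mean(0),circ(onz(c,b+[x0,y0],.089)))
cv2.imwrite('pics/c2.png',cv2.resize(c['image'][150:330,350:470],None,fx=3,fy=3))
"
```

```text
dp [ 1.4 -1.5 32.8] roll 0.000 rows>= 0.5259461256834689 0.001760450424321534 t 10.2 j [ -4.  19. -17.  -0. -53.  47.]
cap@burner [403.2   273.475] (array([ 0.36061899, -0.22445055]), np.float64(0.028458662460338353))
```

View pics/c2.png

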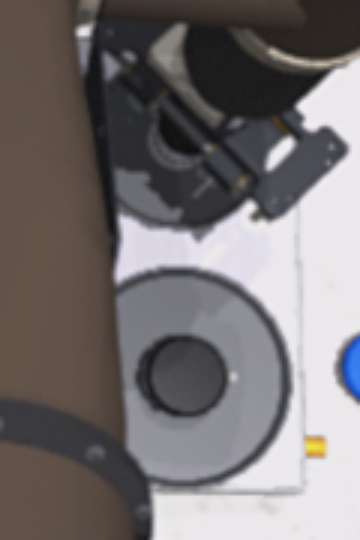

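The crop shows the large cap seated centrally on its burner at about (190,376). The small cap is above its own burner.

Request:
send_rows([
  {"dp": [1.4,-1.5,15],"jaw": 45,"roll": 0},
  {"dp": [1.4,-1.5,27],"jaw": 45,"roll": 0},
  {"dp": [1.4,-1.5,32],"jaw": 45,"roll": 0},
  {"dp": [1.4,-1.5,34],"jaw": 45,"roll": 0},
  {"dp": [1.4,-1.5,34.5],"jaw": 45,"roll": 0},
])

```text
time_s: 10.92
tcp_pos: [0.5562, -0.2317, 0.0935]
eef_rot: [179.9, 0.1, -47.0]
contact_force: [-7.6, 5.0, 15.8]
gripper_width: 0.0484
gripper_force: 25.0
```

Request:
send_rows([
  {"dp": [0,0,0],"jaw": 45,"roll": 0},
])

```text
time_s: 11.05
tcp_pos: [0.5562, -0.2316, 0.0936]
eef_rot: [180.0, 0.0, -47.0]
contact_force: [-6.2, 5.3, 13.6]
gripper_width: 0.0479
gripper_force: 25.0
```

Request:
send_rows([
  {"dp": [0,0,0],"jaw": 85,"roll": 0},
  {"dp": [0,0,0],"jaw": 85,"roll": 0},
  {"dp": [0,0,0],"jaw": 85,"roll": 0},
  {"dp": [0,0,-30],"jaw": 85,"roll": 0},
  {"dp": [0,0,-90],"jaw": 85,"roll": 0},
])

```text
time_s: 11.68
tcp_pos: [0.5554, -0.2317, 0.1806]
eef_rot: [179.8, 0.3, -47.0]
contact_force: [0.9, -0.6, 1.4]
gripper_width: 0.0746
gripper_force: 0.0
```

```bash
python3 -c "
from h import *
for i in range(3):c=r.capture('wrist')
cv2.imwrite('pics/w6.png',c['image']);print(proj(c,[[.5565,-.232,.09],[.361,-.2295,.09]]),r.get_state()['tcp_pos'])
rel([.46,.2,.22],-47)"
```

```text
[[323.6205256  252.6703174 ]
 [525.50276162 439.45301727]] [ 0.55921219 -0.23248494  0.18605121]
dp [-384.  -222.3  -33.9] roll -0.000 rows>= 7.120248117929893 0.00082751398366554 t 11.825 j [ -4.  16. -13.   0. -60.  47.]
```

View pics/w6.png

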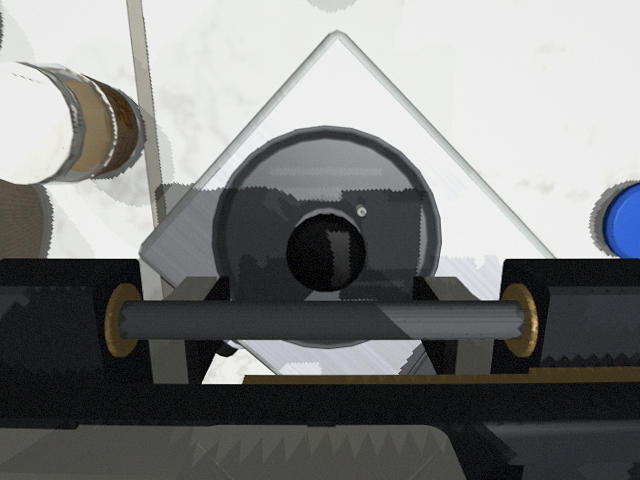

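The small cap sits on its crown at (326,252), centred in its pan. Next are the supports, starting with the arm tips from the top crop.

```bash
python3 -c "
from h import *
c=r.capture('top')
for nm,t in(('L',[[314,223],[348,246],[324,282],[291,259]]),('S',[[68,185],[102,184],[99,217],[68,217]])):
    P=onz(c,np.array(t)/3+[125,150],.056);m=P.mean(0);d=P-m;print(nm,m,np.degrees(np.arctan2(d[:,1],d[:,0])),np.linalg.norm(d,axis=1))
"
```

```text
L [0.46102165 0.20333562] [  11.7076464   -76.85582689 -169.24252191  103.57425817] [0.02498245 0.0240283  0.02481882 0.02362172]
S [0.50335587 0.39962794] [  47.46107341  -44.74706475 -136.08967765  137.14159995] [0.01956145 0.01993821 0.01893414 0.01875106]
```

Request:
send_rows([
  {"dp": [-35,-24,-20],"jaw": 60,"roll": 0.18},
  {"dp": [-77,-54,-30],"jaw": 50,"roll": 0.36},
  {"dp": [-119,-84,-35],"jaw": 50,"roll": 0.54},
  {"dp": [-162,-114,-35],"jaw": 50,"roll": 0.72},
  {"dp": [-204,-144,-35],"jaw": 50,"roll": 0.9},
])

```text
time_s: 12.5
tcp_pos: [0.523, 0.0132, 0.2163]
eef_rot: [179.9, -0.0, -98.1]
contact_force: [0.2, 1.3, -0.2]
gripper_width: 0.044
gripper_force: 0.0
```

```bash
python3 -c "
from h import *
rel([.5,.2115,.22],-168)"
```

```text
dp [-193.1   50.8   -3.7] roll 1.220 rows>= 3.195384585681889 6.5310193692717355 t 12.5 j [ 23.   7. -20.  -0. -62. -31.]
```

Request:
send_rows([
  {"dp": [-40,10,0],"jaw": 50,"roll": 0.18},
  {"dp": [-85,22,0],"jaw": 50,"roll": 0.36},
  {"dp": [-130,34,0],"jaw": 50,"roll": 0.54},
  {"dp": [-170,44,0],"jaw": 50,"roll": 0.72},
  {"dp": [-193,51,0],"jaw": 50,"roll": 0.9},
])

```text
time_s: 13.12
tcp_pos: [0.4987, 0.2114, 0.2159]
eef_rot: [-180.0, -0.1, -149.6]
contact_force: [0.2, 0.7, -0.3]
gripper_width: 0.044
gripper_force: 0.0
```

Request:
send_rows([
  {"dp": [0,0,0],"jaw": 50,"roll": 0.16},
  {"dp": [0,0,0],"jaw": 50,"roll": 0.32},
  {"dp": [0,0,0],"jaw": 50,"roll": 0.32},
  {"dp": [0,0,0],"jaw": 50,"roll": 0.32},
])

```text
time_s: 13.62
tcp_pos: [0.4993, 0.2096, 0.2167]
eef_rot: [-180.0, -0.1, -167.5]
contact_force: [0.7, 0.4, 0.3]
gripper_width: 0.0441
gripper_force: 0.0
```

```bash
python3 -c "
from h import *
c=r.capture('wrist');cv2.imwrite('pics/w7.png',c['image']);a=np.radians(12+np.arange(4)*90);C=np.array([.461,.2033])
print(proj(c,[[*(C+q*np.array([np.cos(t),np.sin(t)])),.058] for t in a for q in(.022,.07)]).round())
rel([.5,.2115,.22],-168)"
```

```text
[[325. 203.]
 [324. 265.]
 [356. 173.]
 [421. 174.]
 [326. 142.]
 [326.  71.]
 [295. 173.]
 [229. 172.]]
dp [-1.   1.6 -3.1] roll 0.008 rows>= 0.057729211181895265 0.04463607023653312 t 13.675 j [  44.    9.  -18.   -0.  -63. -121.]
```

View pics/w7.png

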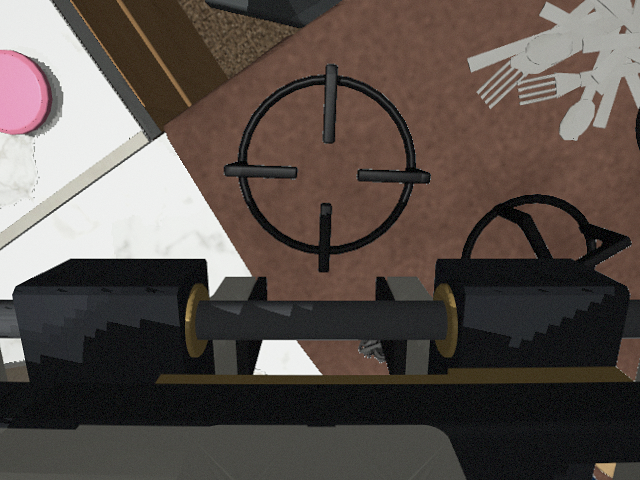

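The large support is well seen: its arms cross at about (328,173). The gripped arm (bottom) runs from (326,205) to (323,271), about 2° off the tool's x axis.

```bash
python3 -c "
from h import *
c=r.capture('wrist')
A=onz(c,[[326,205],[323,271],[330,142],[331,66],[358,175],[430,177],[297,172],[225,170]],.058)
u1=A[1]-A[3];u2=A[5]-A[7]
a1=np.arctan2(u1[1],u1[0]);a2=np.arctan2(u2[1],u2[0]);print(np.degrees([a1,a2]))
m=A[[0,2,4,6]].mean(0);print(m,A[[1,3,5,7]].mean(0),np.linalg.norm(A-m,axis=1))
a=(a1+a2-np.pi/2)/2 if abs(a2-a1-np.pi/2)<.3 else (a1+a2+np.pi/2)/2
print(np.degrees(a)); g=m+.04*np.array([np.cos(a),np.sin(a)]);print(g);rel([*g,.12],np.degrees(a)-180)"
```

```text
[ 10.42658328 100.55780782]
[0.46122747 0.20522351] [0.46133072 0.20487343] [0.02301951 0.07448563 0.02264052 0.07378496 0.02206692 0.07476504
 0.0224077  0.07484015]
10.492195549907114
[0.50055866 0.21250757]
dp [-1.7  2.5 97.1] roll 0.034 rows>= 1.554546994556782 0.1822398135175555 t 13.725 j [  44.    9.  -18.   -0.  -63. -121.]
```

Request:
send_rows([
  {"dp": [-1.7,2.5,50],"jaw": 50,"roll": 0.034},
  {"dp": [-1.7,2.5,100],"jaw": 50,"roll": 0.034},
  {"dp": [-1.7,2.5,145],"jaw": 50,"roll": 0.034},
  {"dp": [-1.7,2.5,161],"jaw": 50,"roll": 0.034},
  {"dp": [-1.7,2.5,161],"jaw": 50,"roll": 0.034},
], newtons=60)

```text
time_s: 14.35
tcp_pos: [0.5007, 0.2125, 0.0561]
eef_rot: [-179.9, -0.1, -169.6]
contact_force: [0.3, -0.4, 0.2]
gripper_width: 0.044
gripper_force: 0.0
```

Request:
send_rows([
  {"dp": [0,0,0],"jaw": 2,"roll": 0},
  {"dp": [0,0,0],"jaw": 2,"roll": 0},
  {"dp": [0,0,0],"jaw": 2,"roll": 0},
  {"dp": [0,0,0],"jaw": 2,"roll": 0},
  {"dp": [0,0,0],"jaw": 2,"roll": 0},
])

```text
time_s: 14.98
tcp_pos: [0.5009, 0.2127, 0.0569]
eef_rot: [-180.0, 0.0, -169.6]
contact_force: [-0.1, -1.3, 2.7]
gripper_width: 0.0081
gripper_force: 60.0
```

```bash
python3 -c "
from h import *
s=r.get_state();print(s['tcp_pos'],s['eef_rot'])"
```

```text
[0.50094669 0.21270839 0.05686343] [-1.79999682e+02  3.27698149e-02 -1.69608649e+02]
```

Request:
send_rows([
  {"dp": [0,0,-15],"jaw": 2,"roll": 0},
  {"dp": [0,0,-50],"jaw": 2,"roll": 0},
  {"dp": [0,0,-90],"jaw": 2,"roll": 0},
  {"dp": [0,0,-125],"jaw": 2,"roll": 0},
  {"dp": [0,0,-130],"jaw": 2,"roll": 0},
])

```text
time_s: 15.6
tcp_pos: [0.5015, 0.2135, 0.1895]
eef_rot: [179.9, 0.2, -169.6]
contact_force: [-0.0, -0.0, -4.6]
gripper_width: 0.0085
gripper_force: 60.0
```

```bash
python3 -c "
from h import *
rel([.4006,-.2221,.18],-169.6)"
```

```text
dp [ 177.8 -410.2    9.5] roll -0.000 rows>= 7.155854617497694 0.0008146152987816546 t 15.6 j [  44.   11.  -20.    0.  -59. -123.]
```

Request:
send_rows([
  {"dp": [10,-24,0],"jaw": 2,"roll": 0},
  {"dp": [27,-62,0],"jaw": 2,"roll": 0},
  {"dp": [45,-104,0],"jaw": 2,"roll": 0},
  {"dp": [64,-147,0],"jaw": 2,"roll": 0},
  {"dp": [83,-191,0],"jaw": 2,"roll": 0},
])

```text
time_s: 16.23
tcp_pos: [0.4513, 0.0077, 0.1851]
eef_rot: [-180.0, -0.2, -169.6]
contact_force: [1.5, -0.6, -4.2]
gripper_width: 0.0081
gripper_force: 60.0
```

Request:
send_rows([
  {"dp": [19,-44,2],"jaw": 2,"roll": 0},
  {"dp": [38,-88,4],"jaw": 2,"roll": 0},
  {"dp": [57,-131,6],"jaw": 2,"roll": 0},
  {"dp": [74,-171,8],"jaw": 2,"roll": 0},
  {"dp": [85,-197,9],"jaw": 2,"roll": 0},
])

```text
time_s: 16.85
tcp_pos: [0.4027, -0.2009, 0.176]
eef_rot: [179.9, -0.2, -169.7]
contact_force: [0.6, 0.1, -3.0]
gripper_width: 0.0083
gripper_force: 60.0
```

```bash
python3 -c "
from h import *
rel([.4006,-.2221,.18],-169.6)"
```

```text
dp [  5.9 -20.5  -4. ] roll -0.002 rows>= 0.3467483393074564 0.011798623375347166 t 16.85 j [ -1.   2. -32.  -0. -56. -78.]
```

Request:
send_rows([
  {"dp": [5,-16,0],"jaw": 2,"roll": 0},
  {"dp": [5,-19,0],"jaw": 2,"roll": 0},
  {"dp": [5,-19,0],"jaw": 2,"roll": 0},
  {"dp": [5,-19,0],"jaw": 2,"roll": 0},
])

```text
time_s: 17.35
tcp_pos: [0.4036, -0.2183, 0.1772]
eef_rot: [180.0, -0.0, -169.6]
contact_force: [-0.7, 0.2, -4.2]
gripper_width: 0.0083
gripper_force: 60.0
```

```bash
python3 -c "
from h import *
for i in range(2):c=r.capture('wrist')
cv2.imwrite('pics/w8.png',c['image']);s=r.get_state();T=s['tcp_pos']
a=np.radians(s['eef_rot'][2]+180);C=T[:2]-.0403*np.array([np.cos(a),np.sin(a)])
print(C,proj(c,[[*(C+q*np.array([np.cos(a+t),np.sin(a+t)])),T[2]+.001] for t in np.arange(4)*np.pi/2 for q in(.022,.0745)]).round())
rel([.4006,-.2221,.18],-169.6)"
```

```text
[ 0.36421139 -0.2255682 ] [[323. 269.]
 [323. 395.]
 [386. 209.]
 [534. 209.]
 [324. 145.]
 [324. -27.]
 [261. 209.]
 [113. 209.]]
dp [ 3.9 -3.2 -2.6] roll 0.001 rows>= 0.09049485522410194 0.0029655655085342337 t 17.45 j [ -4.   3. -31.  -0. -56. -76.]
```

View pics/w8.png

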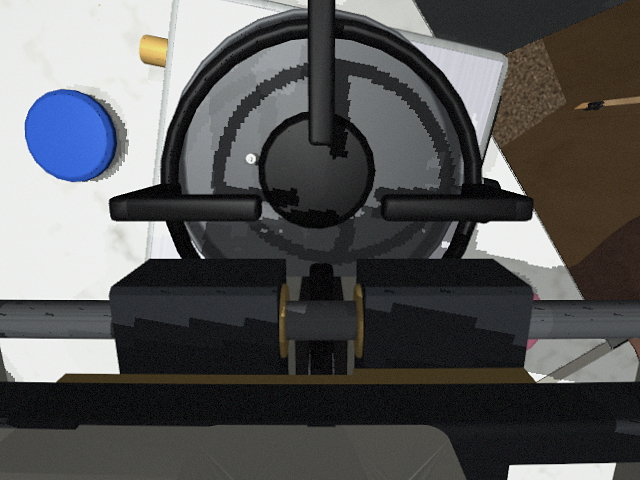

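The support hangs level, with its arm tips within 3 px of prediction, and the large cap is visible beneath at (317,170). I'll correct by 4 mm and lower it.

Request:
send_rows([
  {"dp": [3.5,-3,5],"jaw": 2,"roll": 0},
  {"dp": [3.5,-3,18],"jaw": 2,"roll": 0},
  {"dp": [3.5,-3,32],"jaw": 2,"roll": 0},
  {"dp": [3.5,-3,40],"jaw": 2,"roll": 0},
  {"dp": [3.5,-3,40],"jaw": 2,"roll": 0},
])

```text
time_s: 18.08
tcp_pos: [0.4004, -0.2223, 0.1365]
eef_rot: [180.0, -0.1, -169.6]
contact_force: [0.7, -1.1, -4.1]
gripper_width: 0.0084
gripper_force: 60.0
```

```bash
python3 -c "
from h import *
c=r.capture('wrist')
print(onz(c,[[317,170]],.089))
g=c['image'].max(2);rel([.4006,-.2221,.1169],-169.6)"
```

```text
[[ 0.35177566 -0.2340098 ]]
dp [ 0.2  0.4 20.2] roll -0.000 rows>= 0.32361186956996074 0.001301064424843436 t 18.125 j [ -4.   6. -34.   0. -50. -75.]
```

Request:
send_rows([
  {"dp": [0,0,8],"jaw": 2,"roll": 0},
  {"dp": [0,0,14],"jaw": 2,"roll": 0},
  {"dp": [0,0,18],"jaw": 2,"roll": 0},
  {"dp": [0,0,20],"jaw": 2,"roll": 0},
  {"dp": [0,0,20.5],"jaw": 2,"roll": 0},
])

```text
time_s: 18.75
tcp_pos: [0.4011, -0.2224, 0.117]
eef_rot: [-180.0, 0.0, -169.6]
contact_force: [0.4, -0.4, -2.8]
gripper_width: 0.0086
gripper_force: 60.0
```

Request:
send_rows([
  {"dp": [0,0,0],"jaw": 2,"roll": 0},
])

```text
time_s: 18.88
tcp_pos: [0.401, -0.2224, 0.1171]
eef_rot: [-180.0, 0.0, -169.6]
contact_force: [0.1, -0.4, -3.8]
gripper_width: 0.0084
gripper_force: 60.0
```

Request:
send_rows([
  {"dp": [0,0,0.7],"jaw": 2,"roll": 0},
  {"dp": [0,0,1.2],"jaw": 2,"roll": 0},
  {"dp": [0,0,1.2],"jaw": 2,"roll": 0},
])

```text
time_s: 19.25
tcp_pos: [0.4014, -0.2224, 0.1163]
eef_rot: [-180.0, 0.0, -169.6]
contact_force: [-1.3, 2.5, 5.1]
gripper_width: 0.0081
gripper_force: 60.0
```

Contact at the floor. Release and rise.

Request:
send_rows([
  {"dp": [0,0,0],"jaw": 15,"roll": 0},
  {"dp": [0,0,0],"jaw": 40,"roll": 0},
  {"dp": [0,0,0],"jaw": 40,"roll": 0},
  {"dp": [0,0,-40],"jaw": 40,"roll": 0},
  {"dp": [0,0,-95],"jaw": 40,"roll": 0},
])

```text
time_s: 19.88
tcp_pos: [0.3999, -0.2222, 0.2107]
eef_rot: [179.9, -0.2, -169.6]
contact_force: [2.3, 0.0, -0.4]
gripper_width: 0.0349
gripper_force: 0.0
```

```bash
python3 -c "
from h import *
for i in range(3):c=r.capture('wrist')
cv2.imwrite('pics/w9.png',c['image']);a=np.radians(10.4);C=np.array([.361,-.2298])
print(proj(c,[[*(C+q*np.array([np.cos(a+t),np.sin(a+t)])),.118] for t in np.arange(4)*np.pi/2 for q in(.022,.0745)]).round(),proj(c,[[*C,.09]]))
rel([.5311,.4286,.22],-134)"
```

```text
[[326. 210.]
 [325. 293.]
 [364. 173.]
 [454. 173.]
 [326. 134.]
 [326.  34.]
 [288. 173.]
 [198. 173.]] [[325.51183186 168.47256779]]
dp [-243.9  617.4   -6.4] roll -0.621 rows>= 10.62219652727463 3.3274433929315177 t 20.025 j [ -4.   1. -28.   0. -61. -75.]
```

View pics/w9.png

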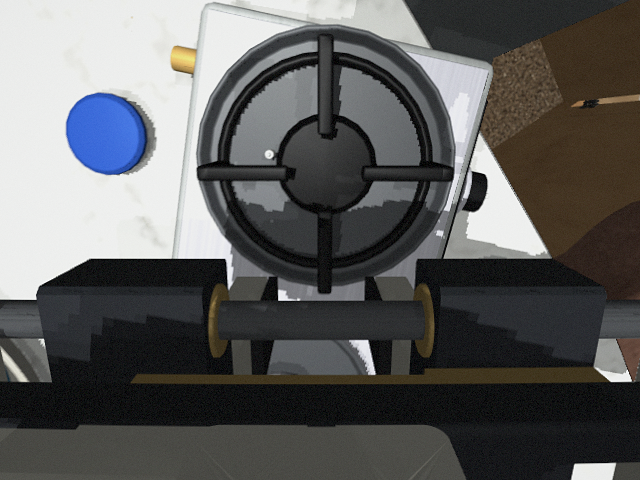

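The large support stands concentric in its pan, with its tips where predicted. On to the small support.

Request:
send_rows([
  {"dp": [-14,36,-5],"jaw": 45,"roll": 0},
  {"dp": [-36,91,-10],"jaw": 50,"roll": 0},
  {"dp": [-58,147,-10],"jaw": 50,"roll": 0},
  {"dp": [-80,203,-10],"jaw": 50,"roll": 0},
  {"dp": [-102,258,-10],"jaw": 50,"roll": 0},
])

```text
time_s: 20.65
tcp_pos: [0.4544, 0.0516, 0.2201]
eef_rot: [-180.0, -0.0, -169.6]
contact_force: [2.4, -0.4, -0.0]
gripper_width: 0.0438
gripper_force: 0.0
```

Request:
send_rows([
  {"dp": [-22,55,0],"jaw": 50,"roll": -0.12},
  {"dp": [-44,110,0],"jaw": 50,"roll": -0.24},
  {"dp": [-66,166,0],"jaw": 50,"roll": -0.36},
  {"dp": [-88,222,0],"jaw": 50,"roll": -0.48},
  {"dp": [-110,277,0],"jaw": 50,"roll": -0.6},
])

```text
time_s: 21.28
tcp_pos: [0.5128, 0.3438, 0.2195]
eef_rot: [-180.0, -0.1, -135.0]
contact_force: [0.2, 0.5, 0.8]
gripper_width: 0.0438
gripper_force: 0.0
```

```bash
python3 -c "
from h import *
rel([.5311,.4286,.22],-134)"
```

```text
dp [-72.9  47.   -0.5] roll -0.017 rows>= 1.387755107830727 0.09352620346068484 t 21.275 j [ 52.  16.  -9.  -0. -65. -97.]
```

Request:
send_rows([
  {"dp": [-40,26,0],"jaw": 50,"roll": 0},
  {"dp": [-70,45,0],"jaw": 50,"roll": 0},
  {"dp": [-70,45,0],"jaw": 50,"roll": 0},
  {"dp": [-70,45,0],"jaw": 50,"roll": 0},
  {"dp": [-70,45,0],"jaw": 50,"roll": 0},
])

```text
time_s: 21.9
tcp_pos: [0.5309, 0.4223, 0.2207]
eef_rot: [-180.0, -0.0, -135.3]
contact_force: [-0.4, -0.2, -0.1]
gripper_width: 0.0433
gripper_force: 0.0
```

```bash
python3 -c "
from h import *
c=r.capture('wrist');cv2.imwrite('pics/w10.png',c['image']);print(r.get_state()['tcp_pos'])"
```

```text
[0.53104584 0.42237692 0.22100949]
```

View pics/w10.png

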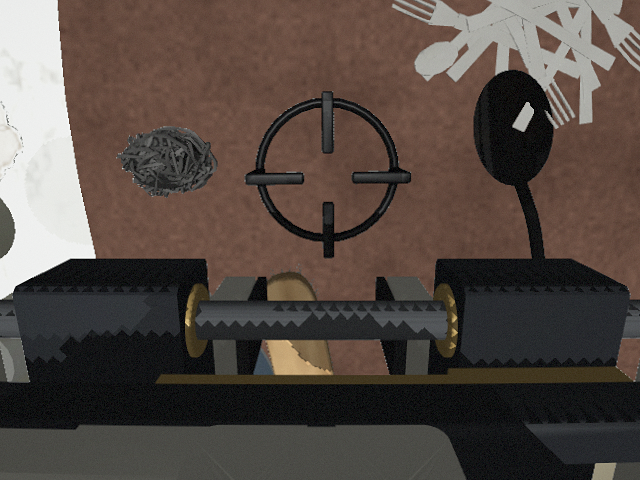

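The small support is clear: its arms cross at about (328,178), and the arms lie along the tool axes. Bread and the bottle lie by the near arm, so I'll grip the opposite (top) arm, away from the bottle.

```bash
python3 -c "
from h import *
c=r.capture('wrist')
A=onz(c,[[328,203],[329,257],[328,152],[327,92],[353,178],[410,178],[303,178.5],[247,179]],.058)
u1=A[3]-A[1];u2=A[7]-A[5]
print(np.degrees(np.arctan2(u1[1],u1[0])),np.degrees(np.arctan2(u2[1],u2[0])))
m=A[[0,2,4,6]].mean(0);print(m,A[[1,3,5,7]].mean(0),np.linalg.norm(A-m,axis=1))
a=np.arctan2(u1[1],u1[0]);g=m+.04*np.array([np.cos(a),np.sin(a)]);print(g);rel([*g,.12],np.degrees(a))"
```

```text
-134.3486054027649 -44.919352250447595
[0.50277597 0.40110681] [0.50277911 0.40140292] [0.018632   0.0608681  0.01891538 0.0605824  0.01849191 0.06073068
 0.01849499 0.05998404]
[0.47481508 0.37250281]
dp [ 75.2   4.1 101.2] roll -0.016 rows>= 2.0177572912286186 0.08744445405685654 t 22.0 j [  55.   22.   -0.   -0.  -68. -100.]
```

Request:
send_rows([
  {"dp": [38,2,0],"jaw": 50,"roll": -0.012},
  {"dp": [75,4,20],"jaw": 50,"roll": -0.012},
  {"dp": [75.2,4.1,60],"jaw": 50,"roll": -0.012},
  {"dp": [75.2,4.1,105],"jaw": 50,"roll": -0.012},
  {"dp": [75.2,4.1,140],"jaw": 50,"roll": -0.012},
])

```text
time_s: 22.62
tcp_pos: [0.4745, 0.3725, 0.0799]
eef_rot: [180.0, 0.0, -134.6]
contact_force: [0.6, -0.0, 0.1]
gripper_width: 0.0437
gripper_force: 0.0
```

Request:
send_rows([
  {"dp": [0,0,16],"jaw": 50,"roll": 0},
  {"dp": [0,0,25],"jaw": 50,"roll": 0},
  {"dp": [0,0,25],"jaw": 50,"roll": 0},
  {"dp": [0,0,25],"jaw": 50,"roll": 0},
])

```text
time_s: 23.12
tcp_pos: [0.4753, 0.3739, 0.057]
eef_rot: [180.0, 0.1, -134.5]
contact_force: [-0.5, 0.2, -0.2]
gripper_width: 0.0442
gripper_force: 0.0
```

```bash
python3 -c "
from h import *
rel([.4748,.3725,.056],-134.6)"
```

```text
dp [ 1.4 -0.6  1. ] roll 0.001 rows>= 0.02878955380747794 0.004907261383722701 t 23.125 j [  57.   24.  -21.    0.  -45. -101.]
```

Request:
send_rows([
  {"dp": [0,0,0.5],"jaw": 2,"roll": 0},
  {"dp": [0,0,0.5],"jaw": 2,"roll": 0},
  {"dp": [0,0,0.5],"jaw": 2,"roll": 0},
  {"dp": [0,0,0.5],"jaw": 2,"roll": 0},
  {"dp": [0,0,0.5],"jaw": 2,"roll": 0},
], newtons=60)

```text
time_s: 23.75
tcp_pos: [0.4747, 0.3733, 0.0553]
eef_rot: [180.0, -0.0, -134.6]
contact_force: [-1.5, -0.3, 0.8]
gripper_width: 0.0083
gripper_force: 60.0
```

```bash
python3 -c "
from h import *
s=r.get_state();print(s['tcp_pos'],s['eef_rot'])"
```

```text
[0.47474362 0.37328466 0.05526324] [ 1.79997640e+02 -3.63183747e-03 -1.34555789e+02]
```

Request:
send_rows([
  {"dp": [0,0,-15],"jaw": 2,"roll": 0},
  {"dp": [0,0,-50],"jaw": 2,"roll": 0},
  {"dp": [0,0,-95],"jaw": 2,"roll": 0},
  {"dp": [0,0,-145],"jaw": 2,"roll": 0},
  {"dp": [0,0,-160],"jaw": 2,"roll": 0},
])

```text
time_s: 24.38
tcp_pos: [0.4757, 0.3742, 0.2198]
eef_rot: [180.0, 0.3, -134.5]
contact_force: [-0.2, 0.4, -3.8]
gripper_width: 0.0081
gripper_force: 60.0
```

```bash
python3 -c "
from h import *
rel([.5285,-.2597,.19],-134.6)"
```

```text
dp [ 414.9 -482.2   29.8] roll 0.001 rows>= 10.188727691169307 0.006049941141326446 t 24.375 j [  57.   15.  -11.    0.  -64. -101.]
```

Request:
send_rows([
  {"dp": [12,-14,0],"jaw": 2,"roll": 0},
  {"dp": [35,-41,0],"jaw": 2,"roll": 0},
  {"dp": [65,-75,0],"jaw": 2,"roll": 0},
  {"dp": [96,-112,0],"jaw": 2,"roll": 0},
  {"dp": [127,-148,0],"jaw": 2,"roll": 0},
])

```text
time_s: 25.0
tcp_pos: [0.4898, 0.176, 0.2135]
eef_rot: [180.0, -0.2, -134.6]
contact_force: [0.4, 0.3, -2.4]
gripper_width: 0.0082
gripper_force: 60.0
```

Request:
send_rows([
  {"dp": [31,-36,0],"jaw": 2,"roll": 0},
  {"dp": [62,-72,0],"jaw": 2,"roll": 0},
  {"dp": [93,-108,0],"jaw": 2,"roll": 0},
  {"dp": [124,-144,0],"jaw": 2,"roll": 0},
  {"dp": [155,-180,0],"jaw": 2,"roll": 0},
])

```text
time_s: 25.62
tcp_pos: [0.5089, -0.06, 0.2137]
eef_rot: [179.9, -0.1, -134.6]
contact_force: [1.0, 0.1, -3.7]
gripper_width: 0.0085
gripper_force: 60.0
```

Request:
send_rows([
  {"dp": [30,-35,5],"jaw": 2,"roll": 0},
  {"dp": [60,-69,10],"jaw": 2,"roll": 0},
  {"dp": [90,-104,18],"jaw": 2,"roll": 0},
  {"dp": [115,-134,25],"jaw": 2,"roll": 0},
  {"dp": [130,-151,29],"jaw": 2,"roll": 0},
])

```text
time_s: 26.25
tcp_pos: [0.5248, -0.2583, 0.1837]
eef_rot: [179.8, -0.1, -134.7]
contact_force: [0.6, 1.1, -2.8]
gripper_width: 0.0081
gripper_force: 60.0
```

Request:
send_rows([
  {"dp": [0,0,0],"jaw": 2,"roll": 0},
  {"dp": [0,0,0],"jaw": 2,"roll": 0},
  {"dp": [0,0,0],"jaw": 2,"roll": 0},
])

```text
time_s: 26.62
tcp_pos: [0.5267, -0.2557, 0.1861]
eef_rot: [180.0, -0.0, -134.5]
contact_force: [0.2, -0.9, -2.3]
gripper_width: 0.0084
gripper_force: 60.0
```

```bash
python3 -c "
from h import *
rel([.5285,-.2597,.14],-134.6)"
```

```text
dp [ 1.6 -4.  46.1] roll 0.002 rows>= 0.74034027773037 0.008194745246155584 t 26.625 j [ -7.  15. -15.  -0. -60. -38.]
```

Request:
send_rows([
  {"dp": [1.6,-4,8],"jaw": 2,"roll": 0},
  {"dp": [1.6,-4,24],"jaw": 2,"roll": 0},
  {"dp": [1.6,-4,40],"jaw": 2,"roll": 0},
  {"dp": [1.6,-4,46],"jaw": 2,"roll": 0},
  {"dp": [1.6,-4,46],"jaw": 2,"roll": 0},
])

```text
time_s: 27.25
tcp_pos: [0.5285, -0.2603, 0.1394]
eef_rot: [179.9, -0.1, -134.5]
contact_force: [0.8, 0.1, -1.4]
gripper_width: 0.0083
gripper_force: 60.0
```

```bash
python3 -c "
from h import *
c=r.capture('scene');cv2.imwrite('pics/s5.png',cv2.resize(c['image'][100:260,260:460],None,fx=3,fy=3))
rel([.5285,-.2597,.1153],-134.6)"
```

```text
dp [-0.2  0.7 24.8] roll 0.001 rows>= 0.39705308952881385 0.0048600673902784355 t 27.3 j [ -7.  17. -18.   0. -55. -37.]
```

View pics/s5.png

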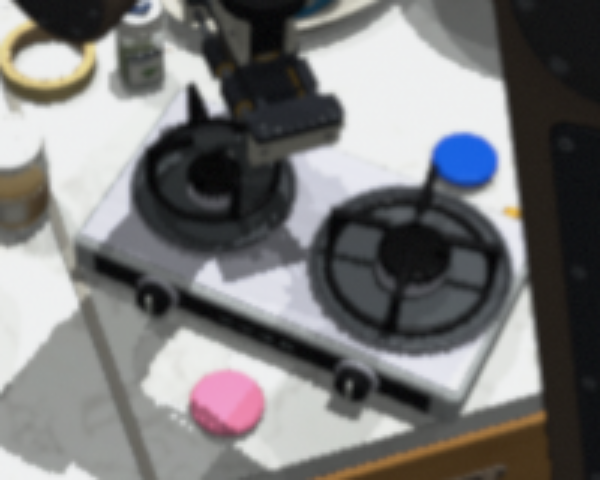

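The small support hovers level over the small burner at about (215,180), and the large one stays in place. Lowering.

Request:
send_rows([
  {"dp": [0,0.7,9],"jaw": 2,"roll": 0},
  {"dp": [0,0.7,17],"jaw": 2,"roll": 0},
  {"dp": [0,0.7,22],"jaw": 2,"roll": 0},
  {"dp": [0,0.7,24],"jaw": 2,"roll": 0},
  {"dp": [0,0.7,25],"jaw": 2,"roll": 0},
])

```text
time_s: 27.92
tcp_pos: [0.5283, -0.2599, 0.1152]
eef_rot: [-180.0, -0.0, -134.6]
contact_force: [-1.5, 0.1, -1.0]
gripper_width: 0.008
gripper_force: 60.0
```

Request:
send_rows([
  {"dp": [0,0,0],"jaw": 2,"roll": 0},
  {"dp": [0,0,0],"jaw": 2,"roll": 0},
])

```text
time_s: 28.18
tcp_pos: [0.5285, -0.2598, 0.1155]
eef_rot: [-180.0, 0.0, -134.6]
contact_force: [0.3, -0.2, -2.1]
gripper_width: 0.0081
gripper_force: 60.0
```

Request:
send_rows([
  {"dp": [0,0,0.7],"jaw": 2,"roll": 0},
  {"dp": [0,0,1.2],"jaw": 2,"roll": 0},
  {"dp": [0,0,1.2],"jaw": 2,"roll": 0},
])

```text
time_s: 28.55
tcp_pos: [0.5284, -0.26, 0.1147]
eef_rot: [-180.0, 0.0, -134.5]
contact_force: [-2.8, 0.1, 5.2]
gripper_width: 0.0084
gripper_force: 60.0
```

Contact at the expected height again. Release, rise and move clear.

Request:
send_rows([
  {"dp": [0,0,0],"jaw": 15,"roll": 0},
  {"dp": [0,0,0],"jaw": 40,"roll": 0},
  {"dp": [0,0,0],"jaw": 40,"roll": 0},
  {"dp": [0,0,-40],"jaw": 40,"roll": 0},
  {"dp": [0,0,-95],"jaw": 40,"roll": 0},
])

```text
time_s: 29.18
tcp_pos: [0.5274, -0.2595, 0.2085]
eef_rot: [179.8, -0.1, -134.6]
contact_force: [1.1, 0.2, -0.4]
gripper_width: 0.0348
gripper_force: 0.0
```

Request:
send_rows([
  {"dp": [-35,35,0],"jaw": 40,"roll": 0},
  {"dp": [-75,75,0],"jaw": 40,"roll": 0},
  {"dp": [-115,115,0],"jaw": 40,"roll": 0},
  {"dp": [-150,150,0],"jaw": 40,"roll": 0},
  {"dp": [-150,150,0],"jaw": 40,"roll": 0},
])

```text
time_s: 29.8
tcp_pos: [0.5268, -0.0448, 0.2093]
eef_rot: [-180.0, 0.1, -134.3]
contact_force: [0.1, -0.6, -1.2]
gripper_width: 0.0348
gripper_force: 0.0
```

```bash
python3 -c "
from h import *
c=r.capture('scene');a=c['image'][100:260,260:460]
b=r.capture('top');b2=b['image'][155:315,340:480]
cv2.imwrite('pics/f.png',cv2.resize(np.hstack([a,b2]),None,fx=2.3,fy=2.3,interpolation=2))
for C,an in(((.5565,-.232),-134.5),((.361,-.2298),10.4)):
    t=np.radians(an+np.arange(4)*90);q=.06 if an<0 else .074
    print(((proj(b,[[C[0]+q*np.cos(x),C[1]+q*np.sin(x),.118] for x in t])-[340,155]+[200,0])*2.3).round())
print(r.get_state()['tcp_pos'])
"
```

```text
[[670. 123.]
 [666.  43.]
 [585.  43.]
 [588. 123.]]
[[616. 200.]
 [559. 286.]
 [647. 346.]
 [703. 259.]]
[ 0.52669627 -0.04716143  0.20906764]
```

View pics/f.png

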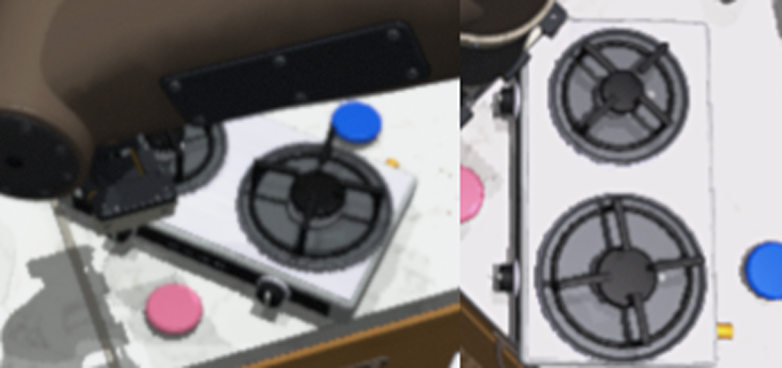

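Both supports sit concentric in their pans with the caps in the middle, and the arm ends match prediction to about 2 image pixels (small at (622,92), large at (625,277)). The gripper is clear, so I'm handing in.

```bash
python3 -c "
from plant import r
print(r.close_job())"
```

```text
the job is handed in; nothing more can be done
None
```

I handed the job in at about 30 s of the 109 s allowed: both caps are seated on their burners and both pan supports stand in their drip pans, each cap placed before its support, and the last top view showed all four centred (no verdict came back).

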